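Fit the spindle of the small tumbler stand

ROBOT

A 6-joint arm with a two-finger parallel gripper is mounted at the origin on a cart in front of the work surface, level with it; the furniture and walls round the work are solid. World frame = base frame: x ahead of the robot, y to its left, z up, the work surface at z = 0. Lengths are in m, angles in rad, forces in N, time in s.
With the tool pointing down it reaches from about 0.3 to 0.775 m from the base axis. Payload 14.6 kg.
Tool frame: the origin (TCP) lies at the very end of the fingers, on their centre line; the grasp point (between the pads) lies 19 mm behind it; z points along the fingers, y is the line along which they close (so a half turn about z gives the same grasp; the last joint's range is limited). The gripper opens to 94 mm and grips with 3 to 60 N. Pads are 16 mm wide; open, the fingers measure 119 mm over their backs; the gripper's body (75 mm by 177 mm) begins 78 mm behind the grasp point.
Start: joints at [1.223, 0.3, 1.521, -0, 1.321, -0.067], TCP at [0.152, 0.528, 0.205] pointing down, gripper open.
Joint ranges: [-3.03, 3.03], [-0.79, 2.21], [0.23, 2.52], [-1.04, 4.18], [0, 3.07], [-2.55, 2.55]. Speed limits (rad/s): [2.22, 2.22, 2.57, 3.14, 3.14, 3.14].

INTERFACE

Orientations are given as a 3x3 rotation matrix whose columns are the frame's x, y, z axes.
In Python, from bench import env, cams, ticket, telemetry gives the robot as it stands (env), with the cameras (cams), the job (ticket) and the readings (telemetry).
- The arm moves only by the tool nudge_tcp, called after "Request:" in YAML: its name, and indented under it one key for each argument. Schema: {"type":"object","properties":{"rows":{"type":"array","items":{"type":"array","items":{"type":"number"},"minItems":5,"maxItems":5},"minItems":1,"maxItems":20},"only":{"type":"string"},"quiet":{"type":"boolean"},"lines":{"type":"string"}},"required":["rows"],"additionalProperties":false}. rows is a list of rows, 1 to 20 of them, each of 5 numbers: the finger opening in m, then dx, dy, dz in m, then a turn about the tool's z in rad; each row is the pose to reach, as a shift and turn from the pose commanded when the call began, along the tool's axes at that moment; what a row does not reach only later rows make up. A row lasts 1/8 s, in which the tool goes at most 0.0625 m and 0.188 rad, less where a joint would pass 70% of its speed; a pose out of reach is approached as far as the arm can. The fingers move at their own pace and stop on an object; the grip force is fixed at half the most. Time passes only in rows, so rows that do not move let the fingers close. The tool returns the time, the measured TCP pose, the force, the opening and the grip force at its end. only (a regular expression) keeps the lines of the reply that match it, lines (a string "A,B") keeps lines A to B, and quiet returns only ok. Input that does not fit is refused with a message, and nothing moves.
- telemetry.get_obs(): the state, without advancing time (a new reading comes with each control period).
- cams.camera(name): name is "scene" or "top"; returns the picture (420x560x3 uint8, blue, green, red); there is no depth.
- cams.get_calibration(name): a dict with "intrinsics" (3x3 intrinsics, pixels), "dist" ([k1, k2, p1, p2, k3] as OpenCV has them; the pictures are not rectified), "rvec" (rotation vector, rad) and "tvec" (3), from world to camera coordinates, as OpenCV has them. Camera axes: x right, y down, z forward; pixel columns grow to the right and rows downward; lengths in m; the calibration is good to about 2 mm. A picture is of the moment at which its call begins. get_calibration takes no time and is no camera call.
- ticket.job_done(): hands the job in; it is judged then, once.
The state is a dict: "time_s": time; "qpos": joint angles; "qd": joint speeds; "joint_torque": joint torques, N m; "tcp_pos": TCP position; "ee_rot": TCP orientation; "wrist_force": force on the tool from outside, world axes, zero at the start; "torque": the same for the moment, N m; "finger_gap": finger opening in m; "finger_force": force on a finger pad.
Only numpy, scipy, OpenCV 4.12 (cv2) and the standard library are available. Lean on these libraries where they do the work, as an engineer would, in place of code of your own. Each camera call takes 0.05 s, during which the arm holds its last target. There are 200 camera calls.

TASK

Take the spindle off its wooden rest and thread it, tapered end first, down through both bearing blocks on the sloping bed of the stand until its hub sits flush against the upper block. Then press the spring clip at the lower block fully down so that it snaps into the spindle's groove. Leave the spindle fitted and let go, and do not disturb the wire spool, the bead jar or the dropper bottle.

Things in the scene. Friction and masses are not known exactly. Their poses are not given: they have to be found in the camera images.
- spindle: Loose steel spindle, 146 mm long, 0.15 kg, lying level at the start. Origin: on its axis at the shaft-side face of its hub (aluminium disc, 40 mm diameter, 8 mm thick). +x: along the axis through hub and grip stub; -x: along the 12 mm diameter shaft, which has a groove 7.5 mm in diameter from x = -73.5 to -82.5 mm. Centre of mass about x = -30 mm. Its turn about x does not matter.
- stub_mid (a point): Middle of the spindle's round grip stub (16 mm diameter, 40 mm long), on the axis, 28 mm from the spindle's origin towards +x.
- nose_tip (a point): End of the spindle's tapered nose, on the axis, 98 mm from the spindle's origin towards -x. The nose tapers from 12 to 6.4 mm diameter over its last 8 mm.
- rest: Fixed wooden rest, base 100 x 56 x 12 mm, origin at the centre of its underside; x runs along the spindle on it. Two uprights, 12 mm thick, at x = -31 and +31 mm, carry the shaft in V notches open upward (prongs up to 78 mm high), its axis 70 mm above the counter. Hub and stub hang free beyond the +x end (spindle origin at x = 45 mm).
- stand: Fixed tumbler stand, base plate 120 x 80 mm on the counter, z up; its bed slopes 35 degrees, rising towards the stand's +x, which points roughly to the robot's left. Behind stand and rest are two fixed ovens, 0.38 m tall, from y = -0.46 to 0.12 m; their fronts lean back from x = 0.52 m at the counter to 0.59 m, door knobs at 0.566 m, so come in from the robot's side.
- bearings: The stand's two aluminium bearing blocks on their sloping bed. Origin: on the common bore axis at the outer (upper) face of the upper block, 100 mm above the counter. x: the bore axis, up the slope and out of the upper block, 35 degrees above level; z: square to the bed, up; y level. Spindle home: its frame on this one (turn about x aside), hub on the upper block, about 1 mm low in the bores.
- lower_bore (a point): Mouth of the lower block's bore (its upper face), on the bore axis at bearings x = -56 mm. Both bores 14 mm diameter, right through; blocks 14 mm thick (upper x = 0 to -14, lower -56 to -70 mm), 40 mm wide, tops at bearings z = +17 mm; bed surface at z = -34 mm, ending at x = +8 mm. The spindle goes in along bearings -x.
- clip (a joint): Spring clip sliding along bearings -z in a guide below the lower block, at bearings x = -78 mm; stays where it is left. Value in m: 0 raised, clear of the shaft (starts at 0 to 0.002), 0.018 fully down. Its two sprung prongs part over the groove at about 0.011 and snap shut under it by 0.016; this takes 5 to 10 N. On a spindle that is not home it meets the full shaft and stops.
- clip_pad (a point): Centre of the top of the clip's press pad, dark steel, 18 (along bearings x) x 30 x 8 mm, facing bearings +z, centred at bearings x = -81 mm. Raised it is 44 mm off the bore axis, fully down 26 mm.
- spool: Bystander: loose wire spool, 48 mm diameter, 46 mm high, standing behind the stand to its left; origin at the centre of its underside.
- bead_jar: Bystander: loose small screw jar of beads, 43 mm diameter, 52 mm high, further left, behind the stand; origin at the centre of its underside.
- dropper: Bystander: loose dropper bottle, 33 mm diameter, 102 mm high, to the right of the rest; origin at the centre of its underside.

How it is judged:
By the outcome, as a careful person would: the job done as asked, in the order asked, and still so for the second after the job is handed in, with the robot touching nothing.
It also fails if it takes over 54 s, if anything falls off the work surface, if the arm or the gripper's body presses on something with over 40 N, if the wrist force passes 120 N, or if a joint passes its speed limit or range.

## Working session

There is one attempt and no reset: what is moved stays moved. The work goes in short steps, Python scripts to look and compute and a tool call to move; the robot and the scene stay as the last step left them, time stands still between calls to the robot, and variables do not carry over. Pictures are saved under pics/ and viewed, at most 10 in all, crops included, and the job is handed in when it is done.

```bash
ls; mkdir -p pics; python3 - <<'E'
from bench import env, cams, ticket, telemetry
import cv2,numpy as np
for n in("scene","top"):
    cv2.imwrite(f"pics/{n}0.png",cams.camera(n)); c=cams.get_calibration(n)
    R=cv2.Rodrigues(np.array(c["rvec"]))[0]; print(n,-R.T@np.array(c["tvec"]).ravel(),R[2],np.array(c["intrinsics"])[0,0],c["dist"])
o=telemetry.get_obs();print(o["tcp_pos"],o["ee_rot"],o["time_s"])
E
```

```text
bench.py
pics
scene [-0.04838134 -0.89971532  0.58586674] [ 0.48438299  0.75354551 -0.44445729] 471.0178502449283 [-0.05897936  0.          0.          0.          0.        ]
top [ 0.36553308 -0.042527    1.29401986] [ 1.25965416e-01 -4.71227727e-04 -9.92034522e-01] 512.6746401821013 [-0.12169537  0.          0.          0.          0.        ]
[0.15233635 0.52826521 0.20496308] [[-9.60838026e-01  2.77110410e-01 -3.29957900e-04]
 [ 2.77110599e-01  9.60837586e-01 -9.21422979e-04]
 [ 6.17000523e-05 -9.76773068e-04 -9.99999521e-01]] 0.1
```

View pics/scene0.png

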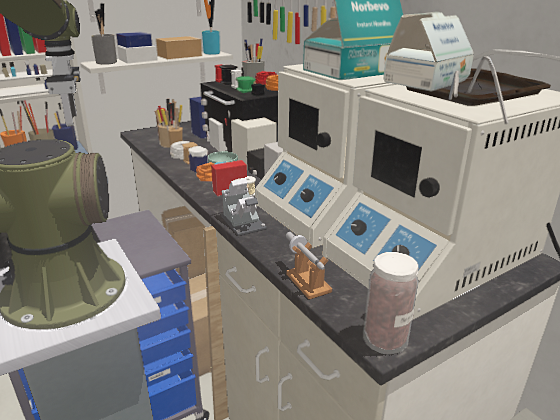

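View pics/top0.png

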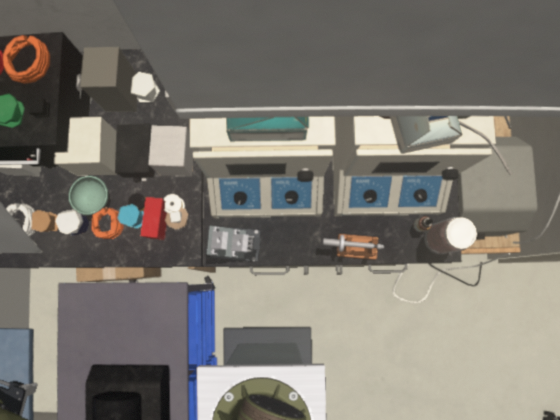

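The scene view shows the stand near (240,205) and the rest and spindle near (308,265). In the top view the stand is near (233,242) and the rest near (357,245), with the spindle's hub and stub to the left of it. Next I'll zoom in on both.

```bash
python3 - <<'E'
import cv2,numpy as np
t=cv2.imread("pics/top0.png");s=cv2.imread("pics/scene0.png")
a=cv2.resize(t[215:275,195:395],None,fx=4,fy=4,interpolation=cv2.INTER_CUBIC)
b=cv2.resize(s[165:305,205:345],(560,560),interpolation=cv2.INTER_CUBIC)[:355]
c=np.zeros((595,800,3),np.uint8);c[:240]=a;c[240:595,:560]=b
cv2.imwrite("pics/z0.png",c)
E
```

```text
(no output)
```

View pics/z0.png

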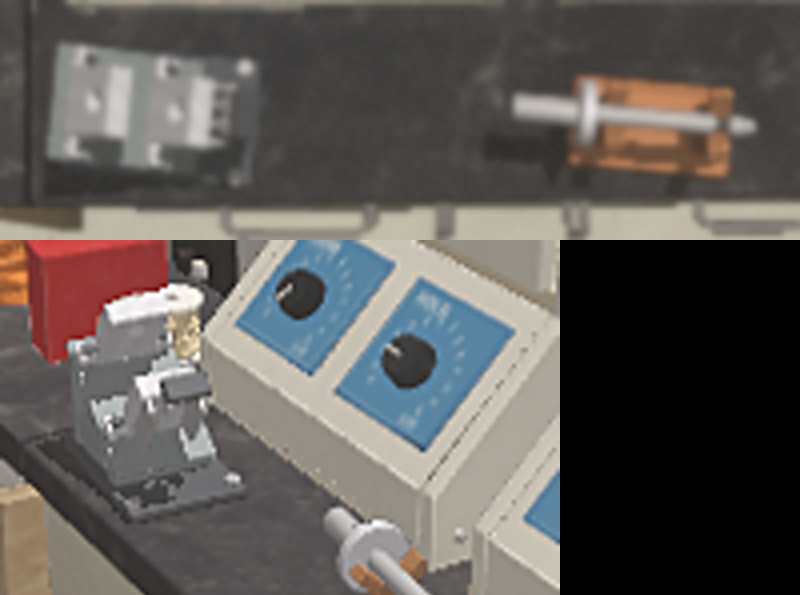

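The zoom shows both blocks: bright top faces around crop x≈120 and x≈200, with grey outer faces to their left. The clip pad is dark, at (185,385). The spindle lies with its stub to the left and its nose tip at crop (755,126). Next I'll write helpers, segment the spindle and take a finer look at the stand.

```bash
cat > h.py <<'E'
from bench import env, cams, ticket, telemetry
import cv2,numpy as np
C={n:cams.get_calibration(n) for n in("scene","top")}
def ray(n,uv):
    c=C[n];p=cv2.undistortPoints(np.array([[uv]],float),np.array(c["intrinsics"]),np.array(c["dist"]))[0,0]
    R=cv2.Rodrigues(np.array(c["rvec"]))[0];return -R.T@np.array(c["tvec"]).ravel(),R.T@np.r_[p,1]
def onz(n,uv,z):
    o,d=ray(n,uv);return o+d*(z-o[2])/d[2]
def tri(a,b):
    o,d=ray("top",a);p,e=ray("scene",b);d/=np.linalg.norm(d);e/=np.linalg.norm(e)
    s=np.linalg.lstsq(np.c_[d,-e],p-o,rcond=None)[0];A=o+d*s[0];B=p+e*s[1];return (A+B)/2,np.linalg.norm(A-B)
def proj(n,P):
    c=C[n];return cv2.projectPoints(np.array(P,float).reshape(-1,1,3),np.array(c["rvec"]),np.array(c["tvec"]),np.array(c["intrinsics"]),np.array(c["dist"]))[0].reshape(-1,2)
E
python3 - <<'E'
from h import *
t=cv2.imread("pics/top0.png");s=cv2.imread("pics/scene0.png")
roi=t[225:262,318:392].astype(int); hsv=cv2.cvtColor(t,cv2.COLOR_BGR2HSV)[225:262,318:392]
m=((hsv[...,1]<50)&(hsv[...,2]>115)).astype(np.uint8)
k,l,st,ce=cv2.connectedComponentsWithStats(m)
for i in range(1,k): 
    if st[i,4]>8: print(st[i],ce[i]+[318,225])
i=1+np.argmax(st[1:,4])
for x in range(m.shape[1]):
    y=np.where(l[:,x]==i)[0]
    if len(y): print(x+318,y.min()+225,y.max()+225,end=' | ')
z=np.zeros((600,800,3),np.uint8)
z[:288,:576]=cv2.resize(t[222:266,205:263][:32*9//9*1+0] if 0 else t[222:258,201:273],(576,288),interpolation=cv2.INTER_CUBIC)
z[288:598,:416]=cv2.resize(s[168:238,214:274][:45],None,fx=8*416/480,fy=8*416/480,interpolation=cv2.INTER_CUBIC)[:310]
z[290:598,420:800]=cv2.resize(s[225:302,270:345],(380,390),interpolation=cv2.INTER_CUBIC)[:308]
cv2.imwrite("pics/z1.png",z)
E
```

```text
[  5  10  52  16 302] [345.68211921 242.92384106]
[59 19  7  5 29] [379.72413793 245.86206897]
323 239 242 | 324 238 243 | 325 238 244 | 326 239 244 | 327 239 244 | 328 239 244 | 329 239 244 | 330 239 244 | 331 239 244 | 332 239 244 | 333 239 244 | 334 239 244 | 335 239 245 | 336 239 245 | 337 240 245 | 338 240 245 | 339 239 246 | 340 236 249 | 341 235 250 | 342 235 250 | 343 236 248 | 344 239 246 | 345 240 245 | 346 241 245 | 347 241 245 | 348 242 245 | 349 242 245 | 350 242 245 | 351 242 245 | 352 242 245 | 353 242 245 | 354 242 245 | 355 242 245 | 356 242 246 | 357 243 246 | 358 243 246 | 359 243 246 | 360 243 246 | 361 243 246 | 362 243 246 | 363 243 246 | 364 243 246 | 365 243 247 | 366 243 247 | 367 243 247 | 368 243 247 | 369 243 247 | 370 243 247 | 371 243 247 | 372 244 247 | 373 244 247 | 374 245 246 |
```

View pics/z1.png

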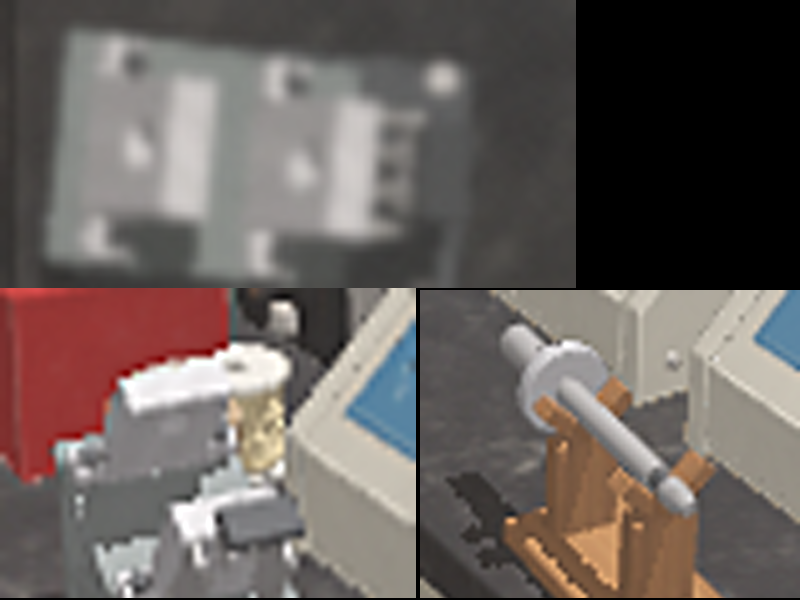

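The top crop shows the bright top faces of the blocks, upper around crop (190,145) and lower around (355,165). In the scene crop they are around (170,385) and (215,505). The spindle's stub, hub and nose are all clear. Now I'll measure the centroids.

```bash
python3 - <<'E'
from h import *
t=cv2.imread("pics/top0.png");s=cv2.imread("pics/scene0.png")
def comps(im,x0,y0,x1,y1,th):
    z=cv2.resize(cv2.cvtColor(im,cv2.COLOR_BGR2GRAY)[y0:y1,x0:x1],None,fx=8,fy=8,interpolation=cv2.INTER_CUBIC)
    cs,_=cv2.findContours((z>th).astype(np.uint8),cv2.RETR_EXTERNAL,cv2.CHAIN_APPROX_NONE);r=[]
    for c in cs:
        if cv2.contourArea(c)<1200: continue
        M=cv2.moments(c);f=lambda p:(np.array(p)+.5)/8-.5+[x0,y0]
        R=cv2.minAreaRect(c);r.append(f([M['m10']/M['m00'],M['m01']/M['m00']]));print(th,r[-1].round(2),f(R[0]).round(2),np.round(np.array(R[1])/8,1),round(R[2],1),f(cv2.boxPoints(R)).round(1).tolist())
    return r
for th in(160,175):
  print("top");comps(t,205,226,252,256,th)
  print("scene");comps(s,222,172,268,205,th)
# spindle
for n,u in(("stubend",(322.5,241)),("hubL",(339.3,242.5)),("hubR",(343.7,242.5)),("tip",(384,246.5))): print(n,onz("top",u,.07).round(4))
xs=[(x,241.5+0) for x in()]
A=onz("top",(330,241.5),.07);B=onz("top",(366,245),.07);print(A,B,np.degrees(np.arctan2(*(A-B)[:2])))
E
```

```text
top
160 [244.34 242.48] [244.39 242.33] [ 6.4 17. ] 4.7 [[240.5, 250.6], [241.9, 233.6], [248.3, 234.1], [246.9, 251.1]]
160 [224.04 239.82] [223.96 239.74] [ 6.8 17.8] 5.2 [[219.8, 248.3], [221.4, 230.6], [228.1, 231.2], [226.5, 248.9]]
scene
160 [245.   198.19] [244.87 198.11] [ 8.4 15.3] 56.1 [[236.2, 198.9], [248.9, 190.4], [253.5, 197.3], [240.9, 205.8]]
160 [243.34 180.48] [243.05 180.12] [ 7.9 24.7] 80.9 [[230.2, 178.2], [254.6, 174.2], [255.9, 182.1], [231.5, 186.0]]
160 [260.69 186.77] [258.06 184.75] [26.4 18.8] 90.0 [[248.7, 171.6], [267.4, 171.6], [267.4, 197.9], [248.7, 197.9]]
top
175 [244.47 242.54] [244.48 242.42] [ 5.  16.2] 5.3 [[241.2, 250.2], [242.7, 234.1], [247.7, 234.6], [246.2, 250.7]]
175 [224.1 239.9] [224.02 239.83] [ 5.6 16.9] 4.7 [[220.6, 248.0], [221.9, 231.2], [227.5, 231.6], [226.1, 248.5]]
scene
175 [244.65 198.42] [244.97 198.04] [ 8.  14.8] 56.3 [[236.6, 198.8], [248.9, 190.6], [253.4, 197.3], [241.0, 205.5]]
175 [252.73 189.82] [252.25 189.12] [11.1  4.6] 90.0 [[249.9, 183.6], [254.6, 183.6], [254.6, 194.7], [249.9, 194.7]]
175 [243.33 180.42] [243.03 180.06] [ 7.5 24.5] 80.2 [[230.3, 178.5], [254.5, 174.3], [255.7, 181.7], [231.6, 185.8]]
175 [262.78 185.99] [261.12 184.62] [26.1 12.6] 90.0 [[254.8, 171.6], [267.4, 171.6], [267.4, 197.7], [254.8, 197.7]]
stubend [ 0.4513 -0.1528  0.07  ]
hubL [ 0.4471 -0.1931  0.07  ]
hubR [ 0.4469 -0.2036  0.07  ]
tip [ 0.4357 -0.3006  0.07  ]
[ 0.44984062 -0.17079629  0.07      ] [ 0.44001868 -0.25716249  0.07      ] 6.488050283917716
```

```bash
python3 - <<'E'
from h import *
U=(224.05,239.85);L=(244.45,242.45)
A=onz("top",U,.1099);B=onz("top",L,.0778);print(A,B,np.linalg.norm((A-B)[:2]),"expect .0459")
print("tri",tri(U,(243.04,180.1)),tri(L,(244.9,198.1)))
d=(A-B)[:2];yaw=np.arctan2(d[1],d[0]);print("yaw deg",np.degrees(yaw))
# face edge directions
for a,b,z in(((220.2,248.2),(221.6,230.9),.11),((226.3,248.7),(227.8,231.4),.11),((240.8,250.4),(242.3,233.8),.078)):
    e=onz("top",a,z)-onz("top",b,z);print("edge normal yaw",np.degrees(np.arctan2(-e[0],e[1]))%180, np.linalg.norm(e))
s,c=np.sin(np.radians(35)),np.cos(np.radians(35))
for u in(yaw,):
    h=np.r_[np.cos(u),np.sin(u),0];bx=c*h+[0,0,s];bz=-s*h+[0,0,c]
    for P,x in((A,-.007),(B,-.063)): print("bearing origin",(P-x*bx-.017*bz).round(4))
# spindle in scene: tip & stub end
s_=cv2.imread("pics/scene0.png");
for P in([.4513,-.1535,.07],[.436,-.2995,.07]): print(proj("scene",P))
# scene crop: tip approx, stub end approx
f=lambda u,v:(270+(u-420)/5.07,225+(v-290)/5.07)
print(f(690,505),f(510,335))
print(proj("scene",[A,B]))
E
```

```text
[0.45447574 0.07869393 0.1099    ] [0.45004435 0.0334232  0.0778    ] 0.045487098625363605 expect .0459
tri (array([0.46017113, 0.07523827, 0.11357858]), np.float64(0.01343494503146026)) (array([0.44947413, 0.03318246, 0.08322953]), np.float64(0.00043285582311304116))
yaw deg 84.40933982328531
edge normal yaw 85.24354680668215 0.04026856928066324
edge normal yaw 84.83739449622723 0.04026802181913033
edge normal yaw 84.44689376364059 0.039645942604234194
bearing origin [0.456  0.0941 0.1   ]
bearing origin [0.456  0.0945 0.1   ]
[[286.9126004 234.4722475]]
[[321.53772872 268.29227595]]
(323.2544378698225, 267.4063116370809) (287.75147928994085, 233.87573964497042)
[[237.79274683 181.56868025]
 [245.19743375 199.97942788]]
```

```bash
cat >> h.py <<'E'
def go(P,yaw=None):
    o=telemetry.get_obs();R=np.array(o["ee_rot"]);d=R.T@(np.array(P)-o["tcp_pos"])
    y=np.degrees(np.arctan2(R[1,0],R[0,0]));t=0 if yaw is None else np.radians((y-yaw+180)%360-180)
    print(d.round(4),"turn",round(t,3),"dist",np.linalg.norm(d).round(3))
E
python3 - <<'E'
from h import *
go([.4497,-.172,.205],83.5); go([.4497,-.172,.125],83.5)
E
```

Request:
nudge_tcp:
  rows:
    - [0.094, -0.48, -0.59, 0, 1.403]
    - [0.094, -0.48, -0.59, 0, 1.403]
    - [0.094, -0.48, -0.59, 0, 1.403]
    - [0.094, -0.48, -0.59, 0, 1.403]
    - [0.094, -0.48, -0.59, 0, 1.403]
    - [0.094, -0.48, -0.59, 0, 1.403]
    - [0.094, -0.48, -0.59, 0, 1.403]
    - [0.094, -0.48, -0.59, 0, 1.403]
    - [0.094, -0.48, -0.59, 0, 1.403]
    - [0.05, -0.48, -0.59, 0, 1.403]
    - [0.05, -0.48, -0.59, 0, 1.403]
    - [0.05, -0.48, -0.59, 0, 1.403]
    - [0.05, -0.48, -0.59, 0, 1.403]
    - [0.05, -0.48, -0.59, 0, 1.403]
    - [0.05, -0.48, -0.59, 0, 1.403]
    - [0.05, -0.48, -0.59, 0, 1.403]

```text
time_s: 2.1
tcp_pos: [0.45, -0.1704, 0.2058]
ee_rot: [[0.111, 0.994, 0.0], [0.994, -0.111, -0.0], [-0.0, 0.001, -1.0]]
wrist_force: [-0.1, 0.3, -0.3]
finger_gap: 0.0496
finger_force: 0.0
```

```bash
python3 - <<'E'
from h import *
print(telemetry.get_obs()["qpos"]);go([.4497,-.172,.051],83.5)
cv2.imwrite("pics/a.png",np.vstack([cams.camera("top")[200:290,290:430].repeat(3,0).repeat(3,1),cams.camera("scene")[190:300,240:380].repeat(3,0).repeat(3,1)]))
E
```

```text
[-4.38149079e-01  1.45479486e-01  1.70894351e+00  5.47035356e-05
  1.28664812e+00 -3.26634560e-01]
[-0.0016 -0.0002  0.1548] turn 0.002 dist 0.155
```

View pics/a.png

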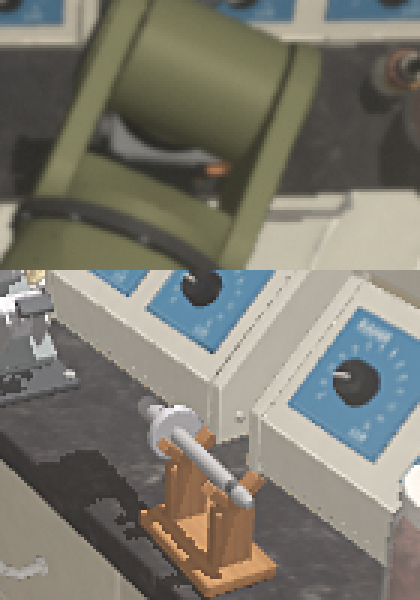

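The arm hides the spindle in the top view. In the scene view the spindle is untouched on its rest and the path down is clear. I'll go down and grip.

Request:
nudge_tcp:
  rows:
    - [0.05, -0.002, 0, 0.06, 0]
    - [0.05, -0.002, 0, 0.12, 0]
    - [0.05, -0.002, 0, 0.145, 0]
    - [0.05, -0.002, 0, 0.155, 0]
    - [0.05, -0.002, 0, 0.155, 0]
    - [0, -0.002, 0, 0.155, 0]
    - [0, -0.002, 0, 0.155, 0]
    - [0, -0.002, 0, 0.155, 0]
    - [0, -0.002, 0, 0.155, 0]
    - [0, -0.002, 0, 0.155, 0]

```text
time_s: 3.45
tcp_pos: [0.4502, -0.1736, 0.0507]
ee_rot: [[0.113, 0.994, 0.001], [0.994, -0.113, -0.0], [-0.0, 0.001, -1.0]]
wrist_force: [2.6, -0.2, -0.1]
finger_gap: 0.015
finger_force: 30.0
```

Request:
nudge_tcp:
  rows:
    - [0, 0, 0, -0.03, 0]
    - [0, 0, 0, -0.07, 0]
    - [0, 0, 0, -0.11, 0]
    - [0, 0.06, 0, -0.11, 0]
    - [0, 0.1, 0, -0.11, 0]
    - [0, 0.1, 0, -0.11, 0]

```text
time_s: 4.2
tcp_pos: [0.461, -0.0722, 0.1603]
ee_rot: [[0.11, 0.994, -0.001], [0.994, -0.11, 0.0], [0.0, -0.001, -1.0]]
wrist_force: [-0.7, 0.1, -2.1]
finger_gap: 0.0153
finger_force: 30.0
```

```bash
python3 - <<'E'
from h import *
cv2.imwrite("pics/b.png",cv2.resize(cams.camera("scene")[160:280,210:350],None,fx=5,fy=5,interpolation=cv2.INTER_CUBIC))
E
```

```text
(no output)
```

View pics/b.png

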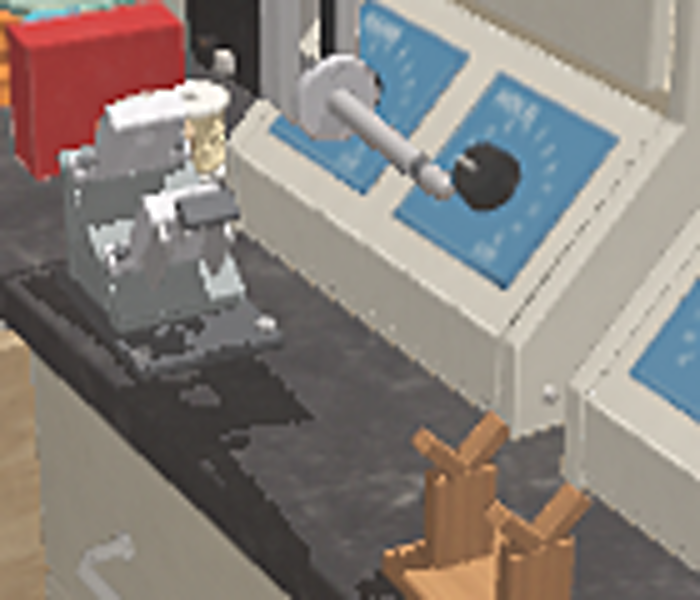

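The spindle is held level and well clear, its nose tip at about (299,198) in full-frame pixels. The tool can't tilt, so I plan to put the nose tip into the upper bore and swing the stub up in an arc about it. The bore's top wall then turns the spindle within the pads. First I'll check how the tip's real position compares with the prediction.

```bash
python3 - <<'E'
from h import *
s=cams.camera("scene");t=cams.camera("top")
hsv=cv2.cvtColor(s,cv2.COLOR_BGR2HSV)
m=((hsv[...,1]<45)&(hsv[...,2]>95)).astype(np.uint8);m[:,:255]=0;m[:170]=0;m[215:]=0;m[:,320:]=0
k,l,st,ce=cv2.connectedComponentsWithStats(m)
for i in range(1,k):
    if st[i,4]>10: print(st[i],ce[i].round(1))
o=telemetry.get_obs();P=np.array(o["tcp_pos"])+[0,0,.019];h=np.array([.113,.9936,0])
for r in(28.6-4,-.0,126.6): 
  for th in(0,5): 
    a=np.cos(np.radians(th))*h+[0,0,np.sin(np.radians(th))]
    print(r,th,proj("scene",P-a*r/1000).round(1),proj("top",P-a*r/1000).round(1))
for y in range(186,204): print(y,"".join("#" if v else "." for v in m[y,275:310]))
st_=[[.456,.0943,.1]]
E
```

```text
[ 255  170   65   45 1625] [279.2 192.8]
[314 207   6   8  28] [317.4 211.6]
24.6 0 [[276.6 179.7]] [[302.2 234.6]]
24.6 5 [[276.6 180.5]] [[302.1 234.7]]
-0.0 0 [[271.8 175.7]] [[291.  233.5]]
-0.0 5 [[271.8 175.7]] [[291.  233.5]]
126.6 0 [[298.6 197.8]] [[348.7 239.2]]
126.6 5 [[298.3 202.6]] [[347.8 239.5]]
186 ###############..#########.........
187 ######.#########.########..........
188 ###......###############...........
189 ..........##############...........
190 ...........############............
191 ............##########.....##......
192 .............#########....####.....
193 ............##.###.####.....##.....
194 #..........####.##.######..........
195 ##.........##############..........
196 ####......########.#######.........
197 #####....#########.#######.........
198 #######.#########...######.........
199 ################......####.........
200 ###############....................
201 ###############....................
202 ##############.....................
203 ##############.....................
```

```bash
python3 - <<'E'
from h import *
O=np.array([.456,.0943,.1]);y=np.radians(84.6);h=np.array([np.cos(y),np.sin(y),0]);s,c=np.sin(np.radians(35)),np.cos(np.radians(35))
bx=c*h+[0,0,s];bz=-s*h+[0,0,c];by=np.cross(bz,bx);print(bx,by,bz)
W=lambda p:O+p[0]*bx+p[1]*by+p[2]*bz
pts=[(0,.02,.017),(-.014,.02,.017),(-.014,-.02,.017),(0,-.02,.017),(-.056,.02,.017),(-.07,.02,.017),(-.07,-.02,.017),(-.056,-.02,.017),(-.072,.015,.044),(-.09,.015,.044),(-.09,-.015,.044),(-.072,-.015,.044)]
u=proj("scene",[W(p) for p in pts])+[1,-.8];v=proj("top",[W(p) for p in pts])
im=cams.camera("scene");tp=cv2.imread("pics/top0.png")
a=cv2.resize(im[165:215,220:270],None,fx=8,fy=8,interpolation=cv2.INTER_CUBIC);b=cv2.resize(tp[222:266,205:255],None,fx=8,fy=8,interpolation=cv2.INTER_CUBIC)
b=np.vstack([b,np.zeros((48,400,3),np.uint8)])
for q,im_,off in((u,a,(220,165)),(v,b,(205,222))):
    q=((q-off+.5)*8-.5)
    for k in range(0,12,4): cv2.polylines(im_,[q[k:k+4].round().astype(int)],True,(0,0,255) if k<8 else (0,255,0),1)
cv2.imwrite("pics/c.png",np.hstack([a,b]))
E
```

```text
[0.07708902 0.81551662 0.57357644] [-9.95561965e-01  9.41083133e-02 -6.93889390e-18] [-0.05397831 -0.57103088  0.81915204]
```

View pics/c.png

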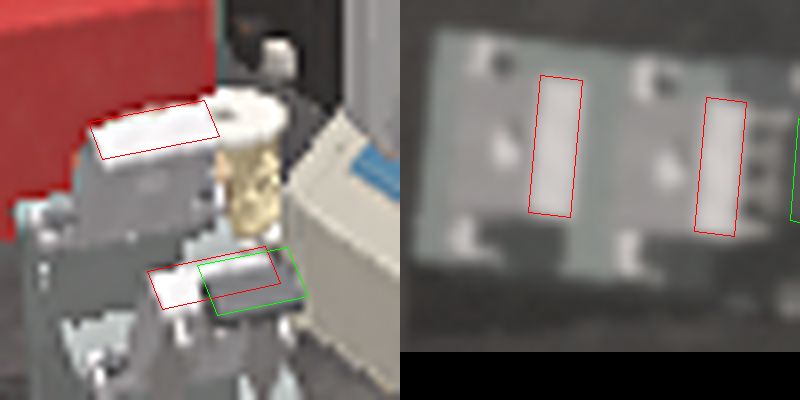

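The overlays fit within a pixel in both views: red outlines on the block tops, green on the clip pad. There are objects on the stub's side of the stand, including the red box, so I'll check where they are and how tall.

```bash
python3 - <<'E'
from h import *
t=cv2.imread("pics/top0.png");s=cv2.imread("pics/scene0.png")
for n,im in(("top",t[:,120:240]),("scene",s[150:210,190:260])):
    hsv=cv2.cvtColor(im,cv2.COLOR_BGR2HSV);m=(((hsv[...,0]<6)|(hsv[...,0]>174))&(hsv[...,1]>150)).astype(np.uint8)
    k,l,st,ce=cv2.connectedComponentsWithStats(m);i=1+np.argmax(st[1:,4]);print(n,st[i],ce[i],cv2.boxPoints(cv2.minAreaRect(np.argwhere(l==i)[:,::-1].astype(np.float32))).round(1).tolist())
O=np.array([.456,.0943,.1]);h=np.array([.0941,.9956,0])
for k in(0,.03): print(proj("top",O+(k+.1266)*h),O+(k+.1266)*h)
v=np.vstack([cv2.resize(t[180:260,120:220],(700,560),interpolation=cv2.INTER_CUBIC)[:300],cv2.resize(s[140:205,190:290],(700,455),interpolation=cv2.INTER_CUBIC)[:300]])
cv2.imwrite("pics/d.png",v)
E
```

```text
top [ 21 198  24  40 742] [ 32.44339623 218.0916442 ] [[20.299999237060547, 235.8000030517578], [25.0, 196.8000030517578], [47.29999923706055, 199.5], [42.599998474121094, 238.5]]
scene [ 21  11  36  35 742] [37.04447439 24.42048518] [[18.700000762939453, 15.399999618530273], [54.20000076293945, 9.199999809265137], [59.400001525878906, 39.400001525878906], [24.0, 45.5]]
[[164.42672105 235.19857318]] [0.46791306 0.22034296 0.1       ]
[[151.9082519  234.15429843]] [0.47073606 0.25021096 0.1       ]
```

View pics/d.png

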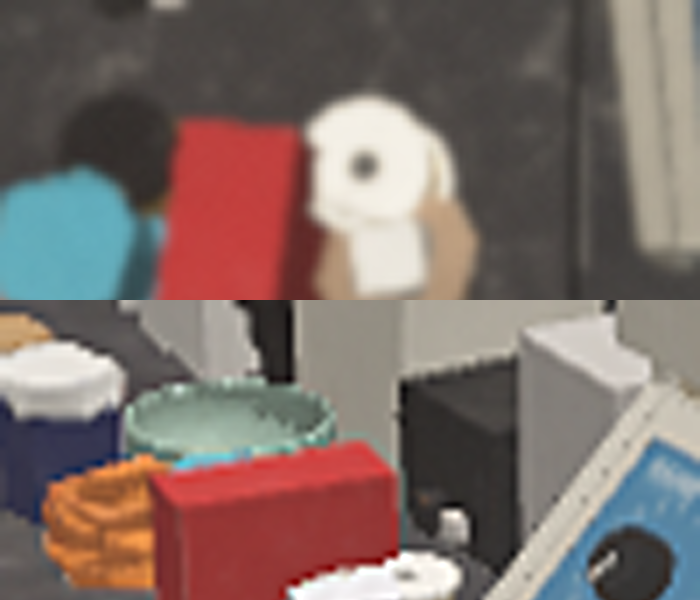

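The red box stands left of the stand beside the spool and the brown jar. Its near top corner is at about (212,168) in the scene view and (159,237) in the top view.

```bash
python3 - <<'E'
from h import *
for a in((159,237),(161,237),(157,237)): print(tri(a,(212.8,168)))
print(tri((161,199.5),(246,162.5)))
print("spool top?",tri((172,203.5),(249,180.5)), onz("top",(172,203.5),.046))
E
```

```text
(array([0.46170912, 0.23642657, 0.09166715]), np.float64(0.006164120500338507))
(array([0.46061523, 0.23159967, 0.09357793]), np.float64(0.008098421373111701))
(array([0.46280572, 0.24126873, 0.08975447]), np.float64(0.004222181692110969))
(array([0.55739971, 0.23028344, 0.09048963]), np.float64(0.006752293312264275))
spool top? (array([0.55564555, 0.21348037, 0.0401796 ]), np.float64(0.008673635391860059)) [0.55092452 0.21427297 0.046     ]
```

The red box is about 90 mm tall, right where the stub would be for a level entry. So I'll tilt the spindle first: turn it crosswise and press the stub's end down on the rest's near prong, then approach the bore from above. First I'll locate that prong.

```bash
python3 - <<'E'
from h import *
for uv in((293,246.5),(296,245.5),(298,249),(308,243),(311.5,245)): print(uv,onz("scene",np.array(uv)+[-1,.8],.078).round(4))
t=cv2.imread("pics/top0.png");hsv=cv2.cvtColor(t,cv2.COLOR_BGR2HSV)
m=((hsv[...,0]<18)&(hsv[...,1]>90)&(hsv[...,2]>50)).astype(np.uint8)
for y in range(232,262): print(y,"".join("#" if v>150 and k else "+" if k else "." for v,k in zip(hsv[y,332:386,2],m[y,332:386])))
print(proj("top",[[.4446,-.2162,.078],[.4246,-.214,.078],[.4646,-.218,.078],[.413,-.2126,0]]))
E
```

```text
(293, 246.5) [ 0.4233 -0.2149  0.078 ]
(296, 245.5) [ 0.4308 -0.2149  0.078 ]
(298, 249) [ 0.4266 -0.2284  0.078 ]
(308, 243) [ 0.4577 -0.2199  0.078 ]
(311.5, 245) [ 0.4592 -0.2302  0.078 ]
232 ......................................................
233 ......................................................
234 .......++...++++++....................................
235 ......++....##++##+++#++++++++........................
236 ......+......####################+++++++..............
237 ......+......##+########################++++++........
238 .............#+++++#####################+#####+.......
239 ..............+++++#####################++++++........
240 ...............++++####################+++++++........
241 .....................################+++++++++........
242 ................................#####...++++++........
243 ..........................................+++.........
244 ......................................................
245 ......................................................
246 ......................................................
247 .............++#####
[... 277 characters left out ...]
...++++++++++++++++++++++++++++++++++++####+........
253 .....++++++++++++++++++++++++++++++++++++#++++........
254 .....++++++++++++++++++++++++++++++++++++++++.........
255 .....+++++++++#######++++++++++++++++++++++#+.........
256 ......++...++++++#####++########+++++++++####.........
257 ................+++++++++++++##+++++++#######.........
258 ...........................+++++++.+++++####+.........
259 .......................................+++++..........
260 ......................................................
261 ......................................................
[[349.41988446 243.1535147 ]
 [348.74999147 251.57545961]
 [349.91550031 234.76379948]
 [344.03908011 257.75626433]]
```

```bash
python3 - <<'E'
import cv2
i=cv2.imread("pics/b.png");cv2.imwrite("pics/e.png",cv2.resize(i[390:600,350:640],None,fx=2.5,fy=2.5))
E
```

```text
(no output)
```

View pics/e.png

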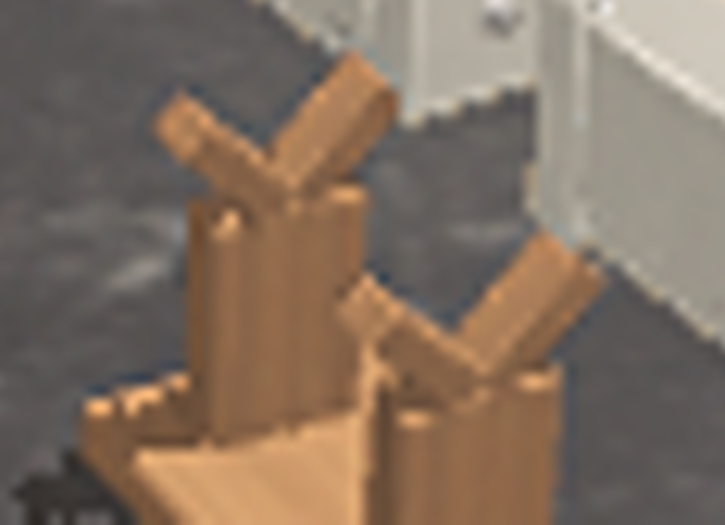

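The left upright's near prong ends at about x=0.427, y=−0.216, z=0.078; in the crop its corner is near (182,92). I'll move the spindle crosswise above it.

```bash
python3 - <<'E'
from h import *
go([.411,-.216,.13],0)
E
```

```text
[-0.1459 -0.0336  0.0303] turn 1.457 dist 0.153
```

Request:
nudge_tcp:
  rows:
    - [0, -0.02, -0.03, 0, 0.19]
    - [0, -0.04, -0.033, 0, 0.38]
    - [0, -0.06, -0.034, 0, 0.57]
    - [0, -0.09, -0.034, 0, 0.76]
    - [0, -0.12, -0.034, 0, 0.95]
    - [0, -0.146, -0.034, 0, 1.14]
    - [0, -0.146, -0.034, 0.01, 1.33]
    - [0, -0.146, -0.034, 0.03, 1.457]
    - [0, -0.146, -0.034, 0.05, 1.457]
    - [0, -0.146, -0.034, 0.08, 1.457]
    - [0, -0.146, -0.034, 0.08, 1.457]
    - [0, -0.146, -0.034, 0.08, 1.457]

```text
time_s: 5.9
tcp_pos: [0.4112, -0.216, 0.0814]
ee_rot: [[1.0, 0.0, 0.001], [0.0, -1.0, -0.001], [0.001, 0.001, -1.0]]
wrist_force: [0.2, 0.1, -1.5]
finger_gap: 0.0151
finger_force: 30.0
```

```bash
python3 - <<'E'
from h import *
go([.411,-.216,.0674],0);go([.411,-.216,.0604],0)
cv2.imwrite("pics/f.png",cv2.resize(cams.camera("scene")[190:300,230:370],None,fx=5,fy=5,interpolation=cv2.INTER_CUBIC))
E
```

```text
[-0.0002 -0.      0.014 ] turn 0.0 dist 0.014
[-0.0002 -0.      0.021 ] turn 0.0 dist 0.021
```

View pics/f.png

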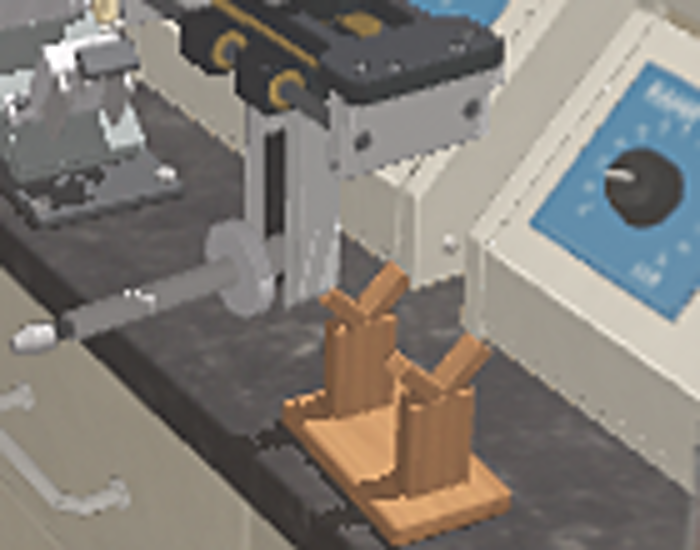

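That was my last picture view, so everything from here is numeric. It shows the spindle crosswise with its nose towards the robot, hub at crop (240,268), and the stub's end reaching over the near prong. I'll press down gently.

```bash
cat >> h.py <<'E'
def tip():
    # predicted scene pixel of nose tip for tilt angles, and the bright low-saturation mask near the line of candidates
    o=telemetry.get_obs();R=np.array(o["ee_rot"]);P=np.array(o["tcp_pos"])+R[:,2]*-.019;x=R[:,0]
    for th in range(0,61,5):
        a=np.cos(np.radians(th))*x+[0,0,np.sin(np.radians(th))];print(th,proj("scene",[P-a*.0286,P-a*.1266]).round(1).tolist())
E
```

Request:
nudge_tcp:
  rows:
    - [0, 0, 0, 0.005, 0]
    - [0, 0, 0, 0.01, 0]
    - [0, 0, 0, 0.013, 0]
    - [0, 0, 0, 0.015, 0]
    - [0, 0, 0, 0.017, 0]

```text
time_s: 6.58
tcp_pos: [0.411, -0.2154, 0.0636]
ee_rot: [[1.0, 0.001, 0.0], [0.001, -1.0, -0.0], [0.0, 0.0, -1.0]]
wrist_force: [-2.7, 2.0, 5.5]
finger_gap: 0.0152
finger_force: 30.0
```

Request:
nudge_tcp:
  rows:
    - [0, 0, 0, 0.002, 0]
    - [0, 0, 0, 0.004, 0]
    - [0, 0, 0, 0.004, 0]

```text
time_s: 6.95
tcp_pos: [0.4108, -0.2153, 0.0593]
ee_rot: [[1.0, 0.001, -0.0], [0.001, -1.0, 0.0], [-0.0, -0.0, -1.0]]
wrist_force: [-1.0, 0.3, 1.9]
finger_gap: 0.015
finger_force: 30.0
```

```bash
python3 - <<'E'
from h import *
tip();s=cams.camera("scene");cv2.imwrite("pics/g.png",s)
f=cv2.imread("pics/scene0.png");d=(cv2.absdiff(s,f).max(2)>35).astype(np.uint8)
for y in range(228,306): print(y,"".join("#" if k else "." for k in d[y,222:300]))
E
```

```text
0 [[275.2, 252.9], [232.0, 267.3]]
5 [[275.3, 253.9], [232.4, 272.0]]
10 [[275.4, 254.9], [233.3, 276.4]]
15 [[275.6, 255.9], [234.6, 280.6]]
20 [[275.9, 256.8], [236.3, 284.5]]
25 [[276.3, 257.6], [238.3, 288.1]]
30 [[276.8, 258.3], [240.8, 291.2]]
35 [[277.3, 259.0], [243.5, 294.1]]
40 [[278.0, 259.6], [246.5, 296.5]]
45 [[278.7, 260.2], [249.8, 298.5]]
50 [[279.4, 260.6], [253.4, 300.1]]
55 [[280.2, 260.9], [257.1, 301.4]]
60 [[281.1, 261.2], [261.0, 302.2]]
228 .........................................................###.###.#............
229 .........................................................###.##..###..........
230 .........................................................###.#...####.........
231 ...............
[... 5505 characters left out ...]
....................................
298 ..............................................................................
299 ..............................................................................
300 ..............................................................................
301 ..............................................................................
302 ..............................................................................
303 ..............................................................................
304 ..............................................................................
305 ..............................................................................
```

The pivoting works: the tip at about (235.5,279) means a tilt of 14°. I'll lower further.

Request:
nudge_tcp:
  rows:
    - [0, 0, 0, 0.002, 0]
    - [0, 0, 0, 0.004, 0]
    - [0, 0, 0, 0.005, 0]
    - [0, 0, 0, 0.005, 0]

```text
time_s: 7.5
tcp_pos: [0.4109, -0.2153, 0.0544]
ee_rot: [[1.0, 0.001, -0.0], [0.001, -1.0, 0.0], [-0.0, -0.0, -1.0]]
wrist_force: [-1.6, -1.1, 2.7]
finger_gap: 0.0151
finger_force: 30.0
```

```bash
python3 - <<'E'
from h import *
tip();s=cams.camera("scene");cv2.imwrite("pics/g2.png",s)
f=cv2.imread("pics/scene0.png");d=(cv2.absdiff(s,f).max(2)>25).astype(np.uint8)
for y in range(268,304): print(y,"".join("#" if k else "." for k in d[y,225:275]))
E
```

```text
0 [[275.3, 255.0], [232.1, 269.4]]
5 [[275.3, 256.0], [232.6, 274.1]]
10 [[275.4, 257.0], [233.4, 278.5]]
15 [[275.6, 257.9], [234.7, 282.7]]
20 [[276.0, 258.8], [236.4, 286.6]]
25 [[276.4, 259.6], [238.5, 290.1]]
30 [[276.8, 260.4], [240.9, 293.2]]
35 [[277.4, 261.1], [243.6, 296.0]]
40 [[278.0, 261.7], [246.7, 298.4]]
45 [[278.7, 262.2], [249.9, 300.4]]
50 [[279.4, 262.6], [253.5, 302.1]]
55 [[280.2, 262.9], [257.2, 303.2]]
60 [[281.1, 263.2], [261.1, 304.0]]
268 .....................................#########....
269 ....................................#########.....
270 ...................................#########......
271 ..................................#########.......
272 ...................................#######........
273 ....................................#####.........
274 ...............................#..#...##..........
275 ..............................#.#.#...............
276 .....
[... 830 characters left out ...]
....##.##...............................
292 ..................................................
293 ..................................................
294 ..................................................
295 ..................................................
296 ..................................................
297 ..................................................
298 ..................................................
299 ..................................................
300 ..................................................
301 ..................................................
302 ..................................................
303 ..................................................
```

Request:
nudge_tcp:
  rows:
    - [0, 0, 0, 0.002, 0]
    - [0, 0, 0, 0.0028, 0]
    - [0, 0, 0, 0.0028, 0]

```text
time_s: 7.92
tcp_pos: [0.411, -0.2154, 0.0517]
ee_rot: [[1.0, 0.001, 0.0], [0.001, -1.0, -0.0], [0.0, 0.0, -1.0]]
wrist_force: [-2.8, 0.5, 3.4]
finger_gap: 0.0149
finger_force: 30.0
```

Request:
nudge_tcp:
  rows:
    - [0, 0, 0, -0.06, 0]
    - [0, 0, 0, -0.10, 0]
    - [0, 0, 0, -0.14, 0]
    - [0, 0, 0, -0.14, 0]

```text
time_s: 8.43
tcp_pos: [0.4118, -0.2158, 0.1938]
ee_rot: [[1.0, 0.001, 0.004], [0.001, -1.0, -0.002], [0.004, 0.002, -1.0]]
wrist_force: [0.7, -0.7, -2.3]
finger_gap: 0.0151
finger_force: 30.0
```

```bash
python3 - <<'E'
from h import *
tip();s=cams.camera("scene");cv2.imwrite("pics/g3.png",s)
f=cv2.imread("pics/scene0.png");d=(cv2.absdiff(s,f).max(2)>20).astype(np.uint8)
for y in range(200,262): print(y,"".join("#" if k else "." for k in d[y,215:275]))
E
```

```text
0 [[276.0, 192.4], [229.7, 204.6]]
5 [[276.0, 193.6], [230.1, 210.1]]
10 [[276.2, 194.7], [231.1, 215.3]]
15 [[276.4, 195.8], [232.5, 220.2]]
20 [[276.7, 196.9], [234.3, 224.8]]
25 [[277.1, 197.8], [236.5, 229.0]]
30 [[277.6, 198.7], [239.1, 232.9]]
35 [[278.2, 199.6], [242.1, 236.4]]
40 [[278.9, 200.3], [245.3, 239.4]]
45 [[279.6, 201.0], [248.9, 242.0]]
50 [[280.4, 201.6], [252.6, 244.2]]
55 [[281.3, 202.0], [256.6, 245.9]]
60 [[282.2, 202.4], [260.8, 247.2]]
200 .........................................................###
201 .........................................................###
202 .......................................................###.#
203 .......................................................#....

[... 3069 characters left out ...]
..................................................
252 ............................................................
253 ............................................................
254 ............................................................
255 ............................................................
256 ............................................................
257 ............................................................
258 ............................................................
259 ............................................................
260 ............................................................
261 ............................................................
```

The tilt is now about 33°. I'll turn back to the bore's heading and move to a pre-insertion pose.

```bash
cat >> h.py <<'E'
O=np.array([.456,.0943,.1]);_y=np.radians(84.6);H=np.array([np.cos(_y),np.sin(_y),0])
S35,C35=np.sin(np.radians(35)),np.cos(np.radians(35));BX=C35*H+[0,0,S35];BZ=-S35*H+[0,0,C35];BY=np.cross(BZ,BX)
W=lambda x,y,z:O+x*BX+y*BY+z*BZ
def pre(x,th):
    a=np.radians(th);return W(x,0,0)+.1266*(np.cos(a)*H+[0,0,np.sin(a)])-[0,0,.019]
E
python3 - <<'E'
from h import *
print(pre(.04,33));go(pre(.04,33),84.6)
E
```

```text
[0.46907558 0.23262515 0.17289436]
[ 0.0583 -0.448   0.0187] turn -1.476 dist 0.452
```

Request:
nudge_tcp:
  rows:
    - [0, 0, 0, -0.04, -0.19]
    - [0, 0, -0.06, -0.04, -0.38]
    - [0, 0, -0.12, -0.04, -0.57]
    - [0, 0.02, -0.18, -0.04, -0.76]
    - [0, 0.058, -0.24, -0.04, -0.95]
    - [0, 0.058, -0.3, -0.04, -1.14]
    - [0, 0.058, -0.36, -0.04, -1.33]
    - [0, 0.058, -0.42, -0.03, -1.476]
    - [0, 0.058, -0.448, 0, -1.476]
    - [0, 0.058, -0.448, 0.019, -1.476]
    - [0, 0.058, -0.448, 0.019, -1.476]
    - [0, 0.058, -0.448, 0.019, -1.476]

```text
time_s: 9.98
tcp_pos: [0.4687, 0.2324, 0.1727]
ee_rot: [[0.094, 0.996, -0.0], [0.996, -0.094, -0.0], [-0.0, -0.0, -1.0]]
wrist_force: [0.4, -0.3, -1.5]
finger_gap: 0.0154
finger_force: 30.0
```

```bash
python3 - <<'E'
from h import *
go(pre(.04,33),84.6);tip();s=cams.camera("scene");cv2.imwrite("pics/h1.png",s)
print(proj("scene",[W(.04,0,0),W(0,0,0)]))
f=cv2.imread("pics/scene0.png");d=(cv2.absdiff(s,f).max(2)>20).astype(np.uint8)
for y in range(148,190): print(y,"".join("#" if k else "." for k in d[y,205:265]))
E
```

```text
[ 0.0002  0.0004 -0.0002] turn -0.0 dist 0.0
0 [[218.6, 136.7], [232.4, 147.6]]
5 [[218.6, 137.6], [232.5, 151.7]]
10 [[218.6, 138.4], [232.4, 155.7]]
15 [[218.6, 139.2], [232.2, 159.4]]
20 [[218.6, 140.0], [231.9, 162.8]]
25 [[218.5, 140.7], [231.4, 166.0]]
30 [[218.4, 141.4], [230.8, 168.9]]
35 [[218.2, 142.0], [230.1, 171.4]]
40 [[218.1, 142.5], [229.3, 173.6]]
45 [[217.9, 143.0], [228.3, 175.5]]
50 [[217.7, 143.4], [227.3, 177.0]]
55 [[217.5, 143.7], [226.2, 178.2]]
60 [[217.2, 143.9], [225.1, 179.0]]
[[230.48841861 170.31774018]
 [235.58284213 182.92294341]]
148 ...............#.###........................................
149 ...............#.###........................................
150 ...............##.###.......................................
151 ................#####.......................................
152 ..................###.......................................
153 ...........
[... 1689 characters left out ...]
..................................................
180 ............................................................
181 ............................................................
182 ............................................................
183 ............................................................
184 ............................................................
185 ............................................................
186 ............................................................
187 ............................................................
188 ...###......................................................
189 #######.....................................................
```

The tip is on the bore axis within a pixel. I'll go in along the bore in steps, watching the force.

Request:
nudge_tcp:
  rows:
    - [0, -0.012, 0, 0.0085, 0]
    - [0, -0.025, 0, 0.0175, 0]
    - [0, -0.033, 0, 0.023, 0]
    - [0, -0.041, 0, 0.0287, 0]
    - [0, -0.045, 0, 0.0315, 0]
    - [0, -0.045, 0, 0.0315, 0]

```text
time_s: 10.78
tcp_pos: [0.4644, 0.1877, 0.1411]
ee_rot: [[0.094, 0.996, 0.0], [0.996, -0.094, -0.0], [-0.0, 0.0, -1.0]]
wrist_force: [0.3, 0.1, -2.2]
finger_gap: 0.0151
finger_force: 30.0
```

```bash
python3 - <<'E'
from h import *
o=telemetry.get_obs();P=np.array(o["tcp_pos"])+[0,0,.019]-O;print("stub bearings mm",(np.array([P@BX,P@BY,P@BZ])*1e3).round(1));tip()
s=cams.camera("scene");f=cv2.imread("pics/scene0.png");d=(cv2.absdiff(s,f).max(2)>20).astype(np.uint8)
for y in range(150,190): print(y,"".join("#" if k else "." for k in d[y,215:255]))
E
```

```text
stub bearings mm [111.3   0.4  -4.5]
0 [[225.2, 153.0], [239.7, 165.3]]
5 [[225.2, 153.9], [239.8, 169.4]]
10 [[225.2, 154.8], [239.7, 173.3]]
15 [[225.2, 155.6], [239.4, 177.0]]
20 [[225.1, 156.3], [239.0, 180.4]]
25 [[225.0, 157.0], [238.5, 183.5]]
30 [[224.9, 157.7], [237.9, 186.3]]
35 [[224.8, 158.3], [237.1, 188.8]]
40 [[224.6, 158.8], [236.2, 191.0]]
45 [[224.4, 159.2], [235.2, 192.7]]
50 [[224.2, 159.6], [234.1, 194.1]]
55 [[223.9, 159.9], [233.0, 195.2]]
60 [[223.7, 160.1], [231.7, 195.9]]
150 ###..##########.........................
151 ####.###.#######........................
152 ##.##############.......................
153 #.################......................
154 .##########....###......................
155 ....####.#########......................
156 ...#..#######.####......................
157 ...#############........................
158 ...##########.##........................
159 
[... 690 characters left out ...]
.#####...................
175 ................######..................
176 ................######..................
177 .................#####..................
178 .................#####..................
179 .................######.................
180 ........................................
181 ........................................
182 ........................................
183 ........................................
184 ........................................
185 ........................................
186 ........................................
187 .......................##...............
188 ........................................
189 ............##..........................
```

```bash
cat > r.py <<'E'
from h import *
o=telemetry.get_obs();P=np.array(o["tcp_pos"])+[0,0,.019]-O;f=np.array(o["wrist_force"]);print("stub brg mm",(np.array([P@BX,P@BY,P@BZ])*1e3).round(1),"F brg",np.array([f@BX,f@BY,f@BZ]).round(1))
E
```

Request:
nudge_tcp:
  rows:
    - [0, -0.009, 0, 0.005, 0]
    - [0, -0.017, 0, 0.0105, 0]
    - [0, -0.0257, 0, 0.0156, 0]
    - [0, -0.0257, 0, 0.0156, 0]

```text
time_s: 11.32
tcp_pos: [0.4618, 0.1615, 0.1251]
ee_rot: [[0.095, 0.996, -0.001], [0.996, -0.095, -0.0], [-0.0, -0.001, -1.0]]
wrist_force: [2.7, -1.1, -3.6]
finger_gap: 0.0155
finger_force: 30.1
```

```bash
python3 r.py
```

```text
stub brg mm [80.6  0.5 -2.6] F brg [-2.7 -2.8 -2.5]
```

Request:
nudge_tcp:
  rows:
    - [0, -0.006, 0.0008, 0.0035, 0]
    - [0, -0.012, 0.0008, 0.007, 0]
    - [0, -0.0173, 0.0008, 0.0103, 0]
    - [0, -0.0173, 0.0008, 0.0103, 0]

```text
time_s: 11.82
tcp_pos: [0.461, 0.1446, 0.1149]
ee_rot: [[0.094, 0.996, -0.001], [0.996, -0.094, -0.0], [-0.0, -0.0, -1.0]]
wrist_force: [2.0, -0.0, -3.0]
finger_gap: 0.0151
finger_force: 30.0
```

```bash
python3 r.py
```

```text
stub brg mm [60.9 -0.2 -1.2] F brg [-1.6 -2.  -2.5]
```

Request:
nudge_tcp:
  rows:
    - [0, -0.007, 0.0006, 0.0049, 0]
    - [0, -0.014, 0.0006, 0.0098, 0]
    - [0, -0.0221, 0.0006, 0.0155, 0]
    - [0, -0.0221, 0.0006, 0.0155, 0]

```text
time_s: 12.32
tcp_pos: [0.4593, 0.1223, 0.0992]
ee_rot: [[0.095, 0.996, -0.001], [0.996, -0.095, -0.0], [-0.0, -0.001, -1.0]]
wrist_force: [1.2, 0.7, -3.2]
finger_gap: 0.0152
finger_force: 30.0
```

```bash
python3 r.py
```

```text
stub brg mm [33.5 -0.7 -1.2] F brg [-1.2 -1.2 -3.1]
```

Request:
nudge_tcp:
  rows:
    - [0, -0.0016, 0, 0.0011, 0]
    - [0, -0.0033, 0, 0.0023, 0]
    - [0, -0.0033, 0, 0.0023, 0]

```text
time_s: 12.7
tcp_pos: [0.4593, 0.1196, 0.0974]
ee_rot: [[0.094, 0.996, -0.0], [0.996, -0.094, -0.0], [-0.0, 0.0, -1.0]]
wrist_force: [0.8, 1.1, -2.8]
finger_gap: 0.0152
finger_force: 30.0
```

```bash
python3 r.py
```

```text
stub brg mm [30.4 -0.9 -1.2] F brg [-0.6 -0.7 -2.9]
```

Request:
nudge_tcp:
  rows:
    - [0, -0.0016, 0, 0.0011, 0]
    - [0, -0.0016, 0, 0.0011, 0]

```text
time_s: 12.95
tcp_pos: [0.4592, 0.118, 0.0963]
ee_rot: [[0.094, 0.996, -0.0], [0.996, -0.094, -0.0], [-0.0, -0.0, -1.0]]
wrist_force: [1.4, 0.1, -3.2]
finger_gap: 0.0154
finger_force: 30.0
```

```bash
python3 r.py
```

```text
stub brg mm [28.4 -0.9 -1.2] F brg [-1.7 -1.3 -2.8]
```

Request:
nudge_tcp:
  rows:
    - [0, -0.0016, 0, 0.0011, 0]
    - [0, -0.0016, 0, 0.0011, 0]

```text
time_s: 13.2
tcp_pos: [0.4594, 0.1173, 0.096]
ee_rot: [[0.094, 0.996, 0.001], [0.996, -0.094, 0.002], [0.002, 0.001, -1.0]]
wrist_force: [-2.4, 7.9, 5.6]
finger_gap: 0.0154
finger_force: 30.0
```

```bash
python3 r.py
```

```text
stub brg mm [27.7 -1.2 -1.1] F brg [9.4 3.1 0.2]
```

Request:
nudge_tcp:
  rows:
    - [0, -0.0008, 0, 0.0006, 0]
    - [0, -0.0008, 0, 0.0006, 0]

```text
time_s: 13.45
tcp_pos: [0.4594, 0.1173, 0.096]
ee_rot: [[0.094, 0.996, 0.002], [0.996, -0.094, 0.003], [0.003, 0.002, -1.0]]
wrist_force: [-4.5, 14.4, 12.1]
finger_gap: 0.0155
finger_force: 30.0
```

```bash
python3 r.py
```

```text
stub brg mm [27.6 -1.2 -1. ] F brg [18.4  5.8  2. ]
```

It's seated on a hard stop: 18 N axial with no further motion. Now I'll release, lift and work out the clip approach.

Request:
nudge_tcp:
  rows:
    - [0.03, 0, 0, 0, 0]
    - [0.05, 0, 0, 0, 0]
    - [0.05, 0, 0, 0, 0]
    - [0.05, 0, 0, -0.04, 0]
    - [0.05, 0, 0, -0.09, 0]
    - [0.05, 0, 0, -0.09, 0]

```text
time_s: 14.2
tcp_pos: [0.4603, 0.1158, 0.1878]
ee_rot: [[0.094, 0.996, 0.006], [0.996, -0.094, 0.001], [0.001, 0.006, -1.0]]
wrist_force: [-1.2, 0.2, -0.6]
finger_gap: 0.05
finger_force: 0.0
```

```bash
python3 - <<'E'
from h import *
s=cams.camera("scene");cv2.imwrite("pics/i.png",s)
for q in(-.03,-.003,.018): p=W(-.081,0,.044-q)-.008*H;print(p);go(p,84.6)
# spindle seated? nose tip / hub pixels expected
print(proj("scene",[W(-.098,0,-.001),W(.004,0,.02),W(.004,.02,0),W(.048,0,0),W(.028,0,0)]).round(1))
f=cv2.imread("pics/scene0.png");d=(cv2.absdiff(s,f).max(2)>20).astype(np.uint8)
for y in range(158,222): print(y,"".join("#" if k else "." for k in d[y,215:270]))
E
```

```text
[ 0.44500853 -0.02197763  0.11415756]
[-0.1384 -0.0016  0.0713] turn 0.0 dist 0.156
[ 0.44646594 -0.00655979  0.09204045]
[-0.1229 -0.0016  0.0934] turn 0.0 dist 0.154
[0.44759949 0.00543186 0.07483826]
[-0.1109 -0.0017  0.1106] turn 0.0 dist 0.157
[[248.6 215.5]
 [236.6 177.3]
 [227.8 183. ]
 [229.5 167.8]
 [232.  174.1]]
158 .......................................................
159 .......................................................
160 .......................................................
161 .......................................................
162 .......................................................
163 .......................................................
164 .......................................................
165 .......................................................
166 .......................................................
167 ...............####.....................
[... 2555 characters left out ...]
................##......................
211 ########............................#..................
212 #####............................####..................
213 #.#..#..........................#####..................
214 .####............................###...................
215 #.................................#....................
216 .......................................................
217 .......................................................
218 .......................................................
219 .......................................................
220 .......................................................
221 .......................................................
```

The image fits the home pose: nose tip near (249,215), stub end near (230,168). Next I'll close the fingers and move above the clip pad.

Request:
nudge_tcp:
  rows:
    - [0, -0.05, -0.0016, 0, 0]
    - [0, -0.1, -0.0016, 0, 0]
    - [0, -0.1384, -0.0016, 0, 0]
    - [0, -0.1384, -0.0016, 0.03, 0]
    - [0, -0.1384, -0.0016, 0.06, 0]
    - [0, -0.1384, -0.0016, 0.071, 0]
    - [0, -0.1384, -0.0016, 0.071, 0]

```text
time_s: 15.12
tcp_pos: [0.4439, -0.0218, 0.113]
ee_rot: [[0.094, 0.996, -0.002], [0.996, -0.094, 0.0], [0.0, -0.002, -1.0]]
wrist_force: [0.1, 0.0, 0.4]
finger_gap: 0.0004
finger_force: 0.0
```

```bash
python3 - <<'E'
from h import *
for q in(0,.009,.02,.022): p=W(-.081,0,.044-q)-.008*H;print(p);go(p,84.6)
E
```

```text
[ 0.44662788 -0.0048467   0.089583  ]
[0.0172 0.0011 0.0234] turn 0.0 dist 0.029
[4.47113682e-01 2.92577249e-04 8.22106302e-02]
[0.0223 0.0011 0.0308] turn 0.0 dist 0.038
[0.44770744 0.00657392 0.07319996]
[0.0286 0.0012 0.0398] turn 0.0 dist 0.049
[0.4478154  0.00771598 0.07156165]
[0.0298 0.0012 0.0415] turn 0.0 dist 0.051
```

Request:
nudge_tcp:
  rows:
    - [0, 0.0086, 0.0011, 0.0117, 0]
    - [0, 0.0172, 0.0011, 0.0234, 0]
    - [0, 0.0195, 0.0011, 0.0265, 0]
    - [0, 0.022, 0.0011, 0.030, 0]
    - [0, 0.022, 0.0011, 0.030, 0]

```text
time_s: 15.75
tcp_pos: [0.4475, -0.0, 0.0836]
ee_rot: [[0.094, 0.996, -0.0], [0.996, -0.094, 0.0], [0.0, -0.0, -1.0]]
wrist_force: [0.4, 0.7, 1.0]
finger_gap: 0.0009
finger_force: 0.0
```

```bash
python3 r.py
```

```text
stub brg mm [-76.1  -0.4  56.4] F brg [ 1.2 -0.3  0.4]
```

Request:
nudge_tcp:
  rows:
    - [0, 0.0012, 0, 0.0016, 0]
    - [0, 0.0024, 0, 0.0033, 0]
    - [0, 0.0035, 0, 0.005, 0]
    - [0, 0.0035, 0, 0.005, 0]

```text
time_s: 16.25
tcp_pos: [0.4479, 0.0034, 0.0786]
ee_rot: [[0.094, 0.996, 0.0], [0.996, -0.094, 0.0], [0.0, 0.0, -1.0]]
wrist_force: [-0.8, -0.5, 1.6]
finger_gap: 0.0002
finger_force: 0.6
```

```bash
python3 r.py
```

```text
stub brg mm [-76.1  -0.5  50.4] F brg [0.4 0.8 1.6]
```

Request:
nudge_tcp:
  rows:
    - [0, 0.0011, 0, 0.0016, 0]
    - [0, 0.0023, 0, 0.0033, 0]
    - [0, 0.0023, 0, 0.0033, 0]

```text
time_s: 16.62
tcp_pos: [0.4483, 0.0054, 0.0756]
ee_rot: [[0.094, 0.996, 0.0], [0.996, -0.094, -0.001], [-0.001, 0.0, -1.0]]
wrist_force: [-2.1, -3.1, 8.1]
finger_gap: 0.0008
finger_force: 4.2
```

```bash
python3 r.py
```

```text
stub brg mm [-76.1  -0.7  46.8] F brg [2.  1.8 8.6]
```

Request:
nudge_tcp:
  rows:
    - [0, 0.0006, 0, 0.0008, 0]
    - [0, 0.0011, 0, 0.0016, 0]
    - [0, 0.0011, 0, 0.0016, 0]

```text
time_s: 17.0
tcp_pos: [0.4485, 0.0058, 0.075]
ee_rot: [[0.094, 0.996, 0.001], [0.996, -0.094, -0.002], [-0.002, 0.001, -1.0]]
wrist_force: [-8.3, -10.7, 22.6]
finger_gap: 0.0007
finger_force: 12.5
```

```bash
python3 r.py
```

```text
stub brg mm [-76.2  -0.9  46. ] F brg [ 3.7  7.3 25.1]
```

Request:
nudge_tcp:
  rows:
    - [0, 0.0005, 0, 0.0007, 0]
    - [0, 0.0005, 0, 0.0007, 0]

```text
time_s: 17.25
tcp_pos: [0.4486, 0.0059, 0.0748]
ee_rot: [[0.093, 0.996, 0.001], [0.996, -0.093, -0.003], [-0.003, 0.001, -1.0]]
wrist_force: [-12.4, -14.3, 29.8]
finger_gap: 0.0005
finger_force: 16.7
```

```bash
python3 r.py
```

```text
stub brg mm [-76.2  -1.   45.8] F brg [ 4.4 11.  33.3]
```

Request:
nudge_tcp:
  rows:
    - [0, -0.005, 0, -0.03, 0]
    - [0, -0.01, 0, -0.07, 0]
    - [0, -0.05, 0, -0.09, 0]
    - [0, -0.1, 0, -0.09, 0]
    - [0, -0.15, 0, -0.1, 0]
    - [0, -0.15, 0, -0.1, 0]

```text
time_s: 18.0
tcp_pos: [0.4339, -0.1444, 0.1733]
ee_rot: [[0.097, 0.995, 0.001], [0.995, -0.097, -0.0], [-0.0, 0.001, -1.0]]
wrist_force: [0.4, 0.3, -0.5]
finger_gap: 0.0004
finger_force: 0.0
```

```bash
python3 - <<'E'
from h import *
s=cams.camera("scene");cv2.imwrite("pics/j.png",s);t=cams.camera("top");cv2.imwrite("pics/jt.png",t)
f=cv2.imread("pics/i.png")
q=lambda z:[W(-.072,.015,z),W(-.09,.015,z),W(-.09,-.015,z),W(-.072,-.015,z)]
print("raised",(proj("scene",q(.044))+[1,-.8]).round(1).tolist());print("down",(proj("scene",q(.026))+[1,-.8]).round(1).tolist())
for n,im in(("before",f),("after",s)):
    g=cv2.cvtColor(im,cv2.COLOR_BGR2GRAY);print(n)
    for y in range(192,216): print(y," ".join("%3d"%v for v in g[y,236:264]))
E
```

```text
raised [[244.2, 197.7], [246.7, 204.0], [258.1, 201.6], [255.5, 195.4]]
down [[242.7, 201.6], [245.2, 207.7], [256.4, 205.3], [253.9, 199.2]]
before
192 133 132 115 151 184 224 208 135 133 116  99 189 170 149 174 181 204 195 179 135 149 137 148 162 207 210 197 197
193 133 134 103 125 174 204 223 204  94  93  87 196 195 147 180 213 176 163 255 135 149 138 145 141 158 204 213 199
194 121 121 107 119 160 190 226 205 101 186 181 191 190 143 142 153 144 231 251 137 147 139 147 145 141 156 182 208
195 107 107 105 106 141 180 215 216 177 189 186 186 186 179 220 223 142 157 147 144 147 151 145 146 146 144 149 152
196 105 105 106 102 120 169 192 228 199 1
[... 4368 characters left out ...]
 158
210 131 136 132 113 114 114 109 161 117 115 103 131 132 128 123 118 117 115 113 140  84  92  94  94  97 100  90 107
211 141 136 120 113 115 114 110 114 118 128 124 134 134 134 124 101 116 109 112 183 127  88  95 100 103 100  92  87
212 158 134 126 113 115 114 116 119 124 126 116 131 130 132 124 107 115 111 127 204 199  80  95 101 106 108 102  97
213 135 136 126 113 115 113 117 112 113 115 112 127 129 137 123 107 109 108 172 198 202 118  94 109 108 105 106 105
214 119 121 113 115 114 116 119 111 111 112 111 109 124 138 125 152 102 121 192 192 196 145  92 101 103 104 110 110
215 111 111 111 113 114 117 114 113 112 110 111 110 112 123 114 181 169 189 192 189 193 204  95  92  95  97  98  99
```

```bash
python3 -c "
from bench import env, cams, ticket, telemetry
print(ticket.job_done())"
```

```text
the job is handed in; nothing more can be done
None
```

The spindle is fitted with its hub hard against the upper block, the clip is pressed to its end stop (about 18 mm of travel in the images), and the arm is clear. I handed the job in at about 18 s; no verdict came back, and the arm went nowhere near the spool, bead jar or dropper.

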